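# Nest the teal laundry vessels

### The job

Put away the teal dosing set by nesting it in size order: stand the teal cup upright inside the wide teal tub, and the small teal pail with the white arched handle upright inside the teal cup, each resting flat on the floor of the vessel around it. Set them down gently rather than dropping them, leave the yellow cup where it stands, and let go of everything.

Things in the scene. Friction and masses are not known exactly. Their poses are not given: they have to be found in the camera images.
- tub: Wide low round open tub of teal plastic with a thin white rim line, 450 g, loose: outside diameter 144 mm at the foot and 160 mm at the rim, 60 mm high, wall 4 mm, floor 5 mm thick (inside 136 mm wide at the floor). Origin: centre of the underside, z up.
- cup: Middle vessel: round open teal plastic cup, thin white rim line, no handle, about 90 g: outside diameter 58 mm at the foot and 66 mm at the rim, 88 mm high, wall 3 mm, floor 4 mm thick (inside 52 mm wide at the floor, 60 mm at the mouth). Grip it across the outside just below the rim. Origin: centre of the underside, z up.
- pail: Smallest vessel: little teal pail, about 60 g, outside diameter 35 mm at foot, 40 mm at rim, 62 mm high, with a rigid upright white arched handle of 10 mm round bar over its mouth, in the pail's y-z plane (legs at y = -17.5 and +17.5 mm). Its level top bar runs along y, centre line 108 mm above the underside; pinch it with fingers closing along the pail's x. Origin: centre of the underside, z up.
- yellow_cup: Bystander: a cup of the same shape and size as the teal cup but yellow; not part of the set, to be left alone. Origin: centre of the underside, z up.
Not all that is in view belongs to the job. Leave any pink look-alike of the cup alone. What is shaped like the pail but green is not meant.

How it is judged:
By the outcome, as a careful person would: the job done as asked, in the order asked, and still so for the second after the job is handed in, with the robot touching nothing.
It also fails if it takes over 64 s, if anything falls off the work surface, if the arm or the gripper's body presses on something with over 40 N, if the wrist force passes 120 N, or if a joint passes its speed limit or range.

### The arm

A 6-joint arm with a two-finger parallel gripper is mounted at the origin on the work surface. World frame = base frame: x ahead of the robot, y to its left, z up, the work surface at z = 0. Lengths are in mm, angles in rad, forces in N, time in s.
With the tool pointing down it reaches from about 300 to 775 mm from the base axis. Payload 14.6 kg.
Tool frame: the origin (TCP) lies where the fingers leave the gripper's body, on its centre line; the fingertips stand 97 mm ahead of it and the grasp point (between the pads) lies ahead of it (grip_depth is the z of the grasp point in the tool frame, in mm); z points along the fingers, y is the line along which they close (so a half turn about z gives the same grasp; the last joint's range is limited). The gripper opens to 94 mm and grips with 3 to 60 N. Pads are 16 mm wide; open, the fingers measure 119 mm over their backs; the gripper's body (75 mm by 177 mm) begins 78 mm behind the grasp point.
Start: joints at [1.094, 0.3, 1.521, -0, 1.321, -0.067], TCP at [219.131, 504.452, 302.646] pointing down, gripper open.
Joint ranges: [-3.03, 3.03], [-0.79, 2.21], [0.23, 2.52], [-1.04, 4.18], [0, 3.07], [-2.55, 2.55]. Speed limits (rad/s): [2.22, 2.22, 2.57, 3.14, 3.14, 3.14].

### API

Orientations are given as [roll, pitch, yaw] about the fixed x, y, z axes, in that order (R = Rz(yaw) Ry(pitch) Rx(roll)).
In Python, from cell import read_state, camera, sign_off, regions_of, spot_point, grip_depth gives the robot as it stands. The module is installed in compiled form; this text tells all that it offers.
- The arm moves only by the tool send_rows, never from a script. Its argument "series" is a list of rows, each a list of 3 entries, a list of its own where there are three numbers: the shift along the world's x, y, z in mm, then the turn about the world's z in degrees, then the closure, from -1 (fully open) to 1 (shut), so that 0 is half open. A call has 1 to 12 rows; each row shifts and turns the commanded pose from where the row before left it; what a row does not reach is not made up. A row lasts 1/10 s, in which the tool goes at most 50 mm and 8.59 degrees, less where a joint would pass 70% of its speed; a pose out of reach is approached as far as the arm can. A call is refused whole if a number of a shift passes 50 or a number of a turn 8.59, either way. A call with a gripper value outside its range is refused whole. The fingers move at their own pace and stop on an object; "squeeze" is the grip in N (left out, the last holds). Time passes only in rows, so rows that do not move let the fingers close. It gives the time, the measured TCP pose, the force, the opening and the grip force at its end, in the units of the state.
- read_state(): the state, without advancing time (a new reading comes with each control period).
- camera(name): name is "scene" or "top" or "wrist"; returns a dict with "color" (480x640x3 uint8, blue, green, red), "fx", "fy", "cx", "cy" (pixels), "camera_from_world" (4x4, takes a point from world to camera coordinates). Camera axes: x right, y down, z forward; pixel columns grow to the right and rows downward; lengths in mm; the calibration is good to about 2 mm. A picture is of the moment at which its call begins. There is no depth.
- sign_off(): hands the job in; it is judged then, once.
Trained networks look in a picture, given as the dict that the camera call returned (one of the last four; its "shot" number tells which), for a name from the list of things; names that differ only in an ending like _2 or _b are one class to them, and where a whole thing is asked for, a point or a joint stands for the part that bears it (a point fixed in the world has none). Each returns a list of dicts, best first, with "confidence" (0 to 1); they miss things now and then, are a little off and sometimes report something else, mostly with a low value. They report only what shows in the picture. A call takes as long as a camera call. They do not tell look-alikes from the thing itself.
- regions_of(thing, picture): "mask" (480x640 bool, what is visible of it).
- spot_point(thing, picture): "point" ([x, y, z] in mm, in the coordinates of the camera as it stood for that picture, good to about 4 mm: a listed point, or the origin of a listed thing).
The state is a dict: "clock": time; "joints": joint angles; "qd": joint speeds; "effort": joint torques, N m; "eef_pos": TCP position; "eef_rot": TCP orientation; "wrist_force": force on the tool from outside, world axes, zero at the start; "moment": the same for the moment, N m; "finger_gap": finger opening in mm; "finger_force": force on a finger pad.
Only numpy, scipy, OpenCV 4.12 (cv2) and the standard library are available. Lean on these libraries where they do the work, as an engineer would, in place of code of your own. Each camera call takes 0.05 s, during which the arm holds its last target. There are 200 camera calls.

## Working session

There is one attempt and no reset: what is moved stays moved. The work goes in short steps, Python scripts to look and compute and a tool call to move; the robot and the scene stay as the last step left them, time stands still between calls to the robot, and variables do not carry over. Pictures are saved under pics/ and viewed, at most 10 in all, crops included, and the job is handed in when it is done.

Besides the shell and the picture viewer there is one more tool, called after ">>>" by a JSON object that holds its "method" and its "body", one argument or row to a line. send_rows: Moves the arm, as the interface text tells. Its arguments: {"type":"object","properties":{"series":{"type":"array"},"squeeze":{"type":"number"}},"required":["series"]}

```bash
mkdir -p pics
cat > h.py <<'E'
import numpy as np, cv2
from cell import *
def world(pic,p):
    T=np.linalg.inv(np.array(pic["camera_from_world"])); return (T@np.r_[p,1])[:3]
def proj(pic,p):
    c=np.array(pic["camera_from_world"])@np.r_[p,1]; return np.array([pic["fx"]*c[0]/c[2]+pic["cx"],pic["fy"]*c[1]/c[2]+pic["cy"]])
def ray(pic,uv,z):
    T=np.linalg.inv(np.array(pic["camera_from_world"])); d=T[:3,:3]@np.array([(uv[0]-pic["cx"])/pic["fx"],(uv[1]-pic["cy"])/pic["fy"],1]); o=T[:3,3]
    return o+d*(z-o[2])/d[2]
def find(pic,names):
    for n in names:
        for r in spot_point(n,pic)[:5]:
            w=world(pic,r["point"]); print(n,round(r["confidence"],2),w.round(),"px",proj(pic,w).round())
E
python3 - <<'E'
from h import *
s=read_state(); print(s, grip_depth)
P=[]
for c in ("scene","top"):
    p=camera(c); P.append(p["color"]); print(c); find(p,["tub","cup","pail","yellow_cup"])
    cv2.imwrite(f"pics/{c}.png",p["color"])
E
```

```text
{'clock': 0.0, 'joints': array([ 1.09440102e+00,  3.00468713e-01,  1.52157806e+00, -8.20313395e-06,
        1.32068937e+00, -6.65871715e-02]), 'qd': array([ 0.00228708, -0.00187761,  0.00069242, -0.00166078,  0.00122344,
        0.00015152]), 'effort': array([-1.82235333e-03, -5.31833982e+01, -3.52713776e+01,  7.07140379e-02,
        2.46026705e-02, -1.17096047e-04]), 'eef_pos': array([219.06772549, 504.32762279, 302.08885129]), 'eef_rot': array([-3.14045117e+00, -6.81575857e-05,  2.73178652e+00]), 'wrist_force': array([ 0.48411948,  0.37888806, -0.36485055]), 'moment': array([-0.01682195, -0.00137638, -0.0347851 ]), 'finger_force': 0.0, 'finger_gap': 93.80669199146985} 78.39999999999999
scene
tub 0.79 [530. 258.  -4.] px [465. 216.]
cup 0.81 [453. -87.  -1.] px [268. 221.]
cup 0.75 [417.  29.  -2.] px [326. 195.]
pail 0.79 [ 673. -180.   -1.] px [232. 347.]
pail 0.71 [679. -94.   4.] px [290. 336.]
yellow_cup 0.69 [ 502. -268.   -1.] px [166. 265.]
top
cup 0.83 [418.  24.  -3.] px [297. 312.]
cup 0.78 [452. -86.  -0.] px [363. 294.]
pail 0.64 [683. -91.   3.] px [368. 160.]
pail 0.6 [ 674. -185.    0.] px [422. 166.]
```

View pics/scene.png

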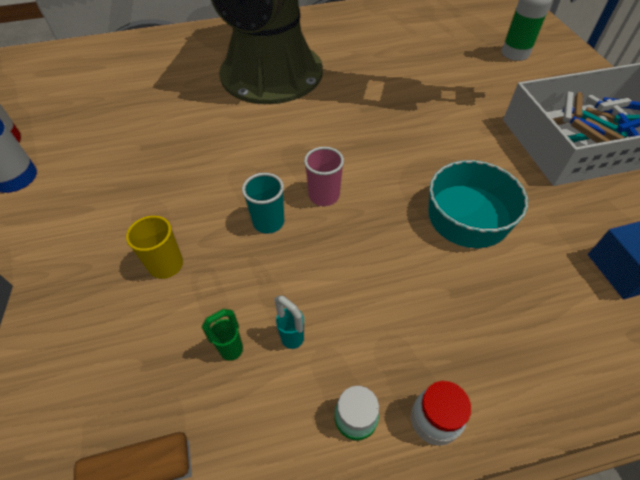

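View pics/top.png

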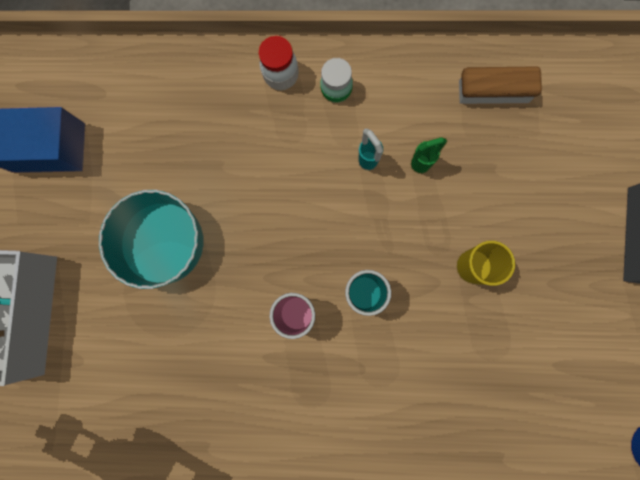

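The teal cup is at top px (368,293), pink beside it at (293,316), the teal pail at (368,150) and the tub at (150,240). I'll head above the teal cup and refine there with the wrist camera.

>>> {"method": "send_rows", "body": {
  "series": [
    [[18,-46,0],0,-1],
    [[18,-46,0],0,-1],
    [[18,-46,0],0,-1],
    [[18,-46,0],0,-1],
    [[18,-46,0],0,-1],
    [[18,-46,0],0,-1],
    [[18,-46,0],0,-1],
    [[18,-46,0],0,-1],
    [[18,-46,0],0,-1],
    [[18,-46,0],0,-1],
    [[18,-46,0],0,-1],
    [[18,-46,0],0,-1]
  ]
}}

```text
clock: 1.7
eef_pos: [435.4, -49.7, 303.0]
eef_rot: [3.141, 0.001, 2.732]
wrist_force: [1.6, 1.3, 0.1]
finger_gap: 93.9
finger_force: 0.0
```

>>> {"method": "send_rows", "body": {
  "series": [
    [[18,-38,0],0,-1],
    [[0,0,0],0,-1],
    [[0,0,0],0,-1]
  ]
}}

```text
clock: 2.0
eef_pos: [453.0, -85.9, 302.3]
eef_rot: [3.142, -0.001, 2.73]
wrist_force: [0.4, 0.7, -0.0]
finger_gap: 93.9
finger_force: 0.0
```

Run:
```python
from h import *
s=read_state(); print(s["clock"],s["eef_pos"],s["eef_rot"])
p=camera("wrist"); find(p,["cup","pail"]); cv2.imwrite("pics/w1.png",p["color"])
p=camera("top"); print("top"); find(p,["tub","pail"])
p=camera("scene"); print("scene"); find(p,["tub","pail"])
```

```text
2.0 [453.02646147 -85.91296416 302.34037823] [ 3.14157623e+00 -7.78650957e-04  2.73015284e+00]
cup 0.64 [453. -89.   6.] px [318. 207.]
cup 0.57 [415.  26.  -1.] px [413. 123.]
pail 0.74 [682. -89.  -3.] px [397. 380.]
top
pail 0.6 [ 674. -182.    0.] px [420. 166.]
scene
tub 0.77 [527. 258.  -4.] px [465. 216.]
tub 0.23 [449. -90.  -3.] px [266. 221.]
pail 0.92 [ 672. -185.   -2.] px [228. 348.]
pail 0.74 [678. -90.  -0.] px [292. 336.]
```

View pics/w1.png

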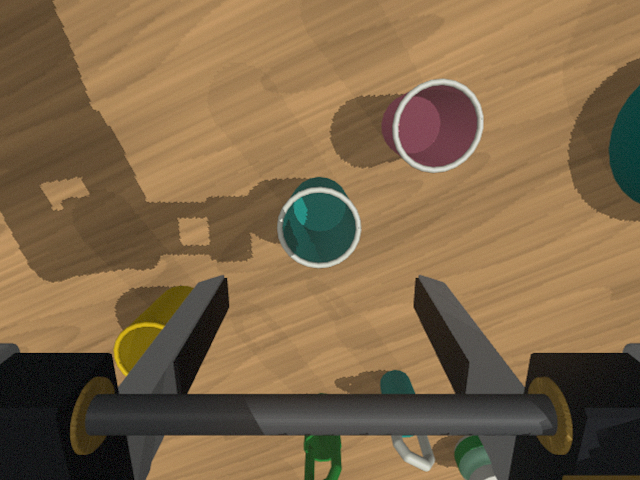

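The wrist view shows the teal cup's rim centred at about (319,227), which agrees with the estimate of (453,-87). I'll descend and grip it.

>>> {"method": "send_rows", "body": {
  "series": [
    [[0,-1,-40],0,-1],
    [[0,0,-40],0,-1],
    [[0,0,-40],0,-1],
    [[0,0,-30],0,-1],
    [[0,0,0],0,-1],
    [[0,0,0],0.0,0.0],
    [[0,0,0],0,0.4],
    [[0,0,0],0,0.6],
    [[0,0,0],0,0.6],
    [[0,0,0],0,0.6],
    [[0,0,0],0,0.6],
    [[0,0,0],0,0.6]
  ],
  "squeeze": 12
}}

```text
clock: 3.65
eef_pos: [453.6, -86.8, 153.6]
eef_rot: [3.141, 0.002, 2.732]
wrist_force: [-1.7, -1.2, 6.7]
finger_gap: 64.3
finger_force: 12.0
```

>>> {"method": "send_rows", "body": {
  "series": [
    [[0,0,10],0,0.6],
    [[0,0,30],0,0.6],
    [[0,0,40],0,0.6],
    [[0,0,40],0,0.6],
    [[5,20,0],0,0.6],
    [[9,40,0],0,0.6],
    [[9,40,0],0,0.6],
    [[9,40,0],0,0.6],
    [[9,40,0],0,0.6],
    [[9,40,0],0,0.6],
    [[0,0,0],0,0.6],
    [[0,0,0],0,0.6]
  ]
}}

```text
clock: 4.85
eef_pos: [502.9, 133.9, 272.8]
eef_rot: [-3.141, -0.0, 2.733]
wrist_force: [0.1, -0.3, -1.2]
finger_gap: 63.9
finger_force: 11.9
```

Run:
```python
from h import *
s=read_state(); print(s["clock"],s["eef_pos"],s["finger_gap"],s["wrist_force"])
for c in ("wrist","scene","top"):
    p=camera(c); print(c); find(p,["tub","cup","pail"]); cv2.imwrite(f"pics/{c}2.png",p["color"])
```

```text
4.85 [502.87001704 133.85226088 272.80377158] 63.890690956476426 [ 0.13476477 -0.251017   -1.19568515]
wrist
tub 0.57 [534. 261.   2.] px [463. 189.]
cup 0.87 [416.  25.  -2.] px [174. 172.]
cup 0.62 [500. 131. 124.] px [315. 254.]
scene
tub 0.62 [528. 257.  -2.] px [465. 215.]
cup 0.91 [414.  27.  -2.] px [325. 194.]
cup 0.64 [500. 130. 115.] px [402. 170.]
pail 0.57 [ 674. -179.   -1.] px [232. 348.]
top
cup 0.8 [418.  21.  -3.] px [299. 312.]
pail 0.83 [681. -90.   3.] px [367. 161.]
pail 0.78 [ 677. -184.    2.] px [421. 164.]
```

View pics/wrist2.png

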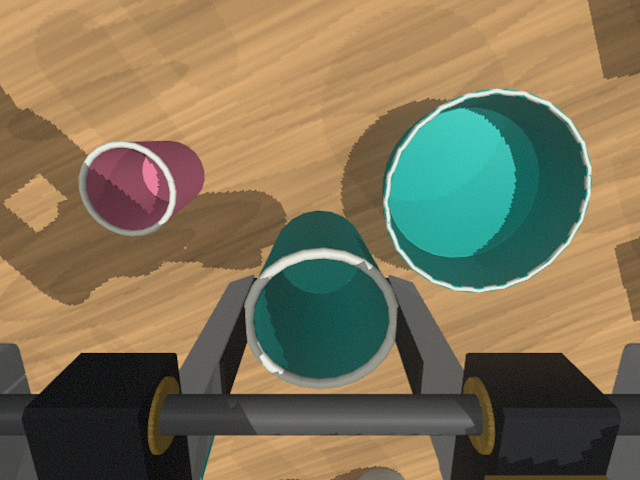

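The cup hangs upright in the grip, with the tub clear at px (490,190). I'll go over the tub and lower.

>>> {"method": "send_rows", "body": {
  "series": [
    [[9,42,0],0,0.6],
    [[9,42,0],0,0.6],
    [[9,41,0],0,0.6],
    [[0,0,0],0,0.6],
    [[0,0,-30],0,0.6],
    [[0,0,-30],0,0.6],
    [[0,0,-30],0,0.6],
    [[0,0,-12],0,0.6],
    [[0,0,-5],0,0.6],
    [[0,0,0],0,0.6],
    [[0,0,0],0,0.6]
  ]
}}

```text
clock: 6.55
eef_pos: [530.6, 258.5, 167.1]
eef_rot: [3.14, 0.001, 2.732]
wrist_force: [-0.1, 0.5, -0.7]
finger_gap: 64.1
finger_force: 11.9
```

>>> {"method": "send_rows", "body": {
  "series": [
    [[0,0,-2],0,0.6],
    [[0,0,-2],0,0.6],
    [[0,0,-1],0,0.6],
    [[0,0,0],0,0.6]
  ]
}}

```text
clock: 6.95
eef_pos: [530.1, 258.4, 160.6]
eef_rot: [-3.141, -0.0, 2.732]
wrist_force: [0.3, -0.1, -1.6]
finger_gap: 63.9
finger_force: 11.9
```

>>> {"method": "send_rows", "body": {
  "series": [
    [[0,0,-1],0,0.6],
    [[0,0,0],0,0.6],
    [[0,0,-1],0,0.6],
    [[0,0,0],0,0.6]
  ]
}}

```text
clock: 7.35
eef_pos: [530.2, 258.5, 158.7]
eef_rot: [3.141, 0.0, 2.732]
wrist_force: [-0.1, -0.2, -0.0]
finger_gap: 63.7
finger_force: 11.9
```

>>> {"method": "send_rows", "body": {
  "series": [
    [[0,0,-1],0,0.6],
    [[0,0,0],0,0.6],
    [[0,0,0],0,0.6]
  ]
}}

```text
clock: 7.65
eef_pos: [530.4, 258.4, 158.6]
eef_rot: [3.141, 0.001, 2.732]
wrist_force: [-1.2, -2.6, 8.0]
finger_gap: 64.0
finger_force: 11.9
```

The cup is on the tub floor. I'll open partway and then rise.

>>> {"method": "send_rows", "body": {
  "series": [
    [[0,0,0],0,-0.5],
    [[0,0,0],0,-0.7],
    [[0,0,0],0,-0.7],
    [[0,0,0],0,-0.7],
    [[0,0,10],0,-0.7],
    [[0,0,30],0,-0.7],
    [[0,0,40],0,-0.7],
    [[0,0,40],0,-0.7],
    [[0,0,24],0,-0.7],
    [[0,0,0],0,-0.7],
    [[0,0,0],0,-0.7]
  ]
}}

```text
clock: 8.75
eef_pos: [530.0, 258.4, 301.8]
eef_rot: [3.141, 0.0, 2.732]
wrist_force: [0.6, -0.7, 0.4]
finger_gap: 80.0
finger_force: 0.0
```

Run:
```python
from h import *
p=camera("wrist"); find(p,["tub","cup"]); cv2.imwrite(f"pics/w3.png",p["color"])
p=camera("scene"); find(p,["tub","cup"])
t=camera("top"); find(t,["tub","cup","pail"])
cv2.imwrite("pics/p3.png",np.hstack([cv2.resize(t["color"][100:200,320:470],None,fx=3,fy=3,interpolation=2),cv2.resize(p["color"][260:360,200:316],None,fx=3,fy=3,interpolation=2)]))
# handle yaw: fit projected handle to white-ish pixels near teal pail in both views
from scipy.optimize import minimize
from scipy.ndimage import distance_transform_edt as edt
K=[]
for q,(x0,x1,y0,y1) in ((t,(350,395,125,172)),(p,(268,312,290,350))):
    c=q["color"].astype(int); m=np.zeros(c.shape[:2],bool)
    mm=(c.min(2)>110)&(c.max(2)-c.min(2)<40); m[y0:y1,x0:x1]=mm[y0:y1,x0:x1]; K.append((q,m)); print(m.sum(),np.argwhere(m).mean(0)[::-1])
bar=np.linspace(-12,12,9)
def cost(v):
    x,y,a=v;C=0
    for q,m in K:
        pr=np.array([proj(q,[x-b*np.sin(a),y+b*np.cos(a),108]) for b in np.linspace(-17.5,17.5,15)]+[proj(q,[x-s*17.5*np.sin(a),y+s*17.5*np.cos(a),z]) for s in(-1,1) for z in np.linspace(62,108,12)])
        px=np.argwhere(m)[:,::-1]
        D=np.linalg.norm(px[:,None]-pr[None],axis=2); C+=np.minimum(D.min(1),8).mean()
    return C
best=sorted([(lambda r:(r.fun,r.x))(minimize(cost,[680,-91,a],method="Nelder-Mead")) for a in np.arange(0,np.pi,np.pi/8)],key=lambda r:r[0])
for b in best[:4]: print(b)
```

```text
cup 0.97 [531. 257.   9.] px [320. 208.]
cup 0.64 [413.  27.  -1.] px [ 62. 190.]
tub 0.88 [526. 257.  -3.] px [464. 215.]
cup 0.9 [416.  27.  -2.] px [325. 195.]
cup 0.56 [532. 256.   0.] px [466. 216.]
tub 0.77 [535. 261.  -3.] px [163. 241.]
cup 0.83 [530. 263.   8.] px [160. 243.]
cup 0.77 [420.  23.  -2.] px [298. 311.]
pail 0.86 [681. -90.   4.] px [367. 161.]
pail 0.81 [ 672. -187.   -1.] px [423. 167.]
176 [373.25568182 138.85227273]
192 [290.203125   305.90104167]
(np.float64(3.4271082889951088), array([682.9919591 , -90.17855724,  -0.93760459]))
(np.float64(3.4271082890215023), array([682.9918944 , -90.17856481,   2.20398873]))
(np.float64(3.4271082891072497), array([682.99195793, -90.17861029,   2.20398814]))
(np.float64(3.427108289359195), array([682.99191427, -90.17860837,   2.20398383]))
```

View pics/w3.png

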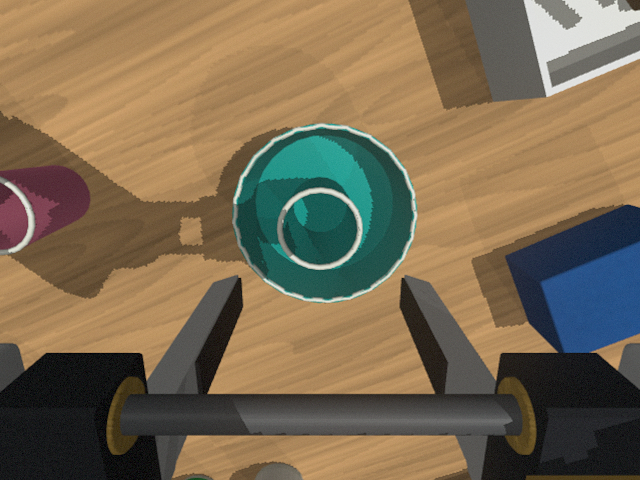

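View pics/p3.png

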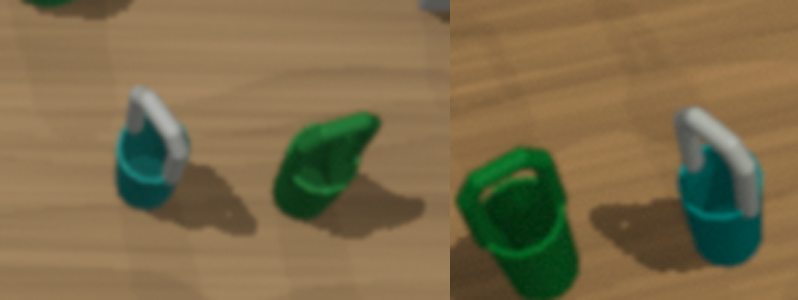

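The cup stands upright inside the tub. The pail's bar runs diagonally, from about top px (365,131) to (380,148). I'll move above the pail, turning the tool on the way.

>>> {"method": "send_rows", "body": {
  "series": [
    [[15,-35,0],-8.5,-0.2],
    [[15,-35,0],-8.5,-0.2],
    [[15,-35,0],-8.5,-0.2],
    [[15,-35,0],-8.5,-0.2],
    [[15,-35,0],-8.5,-0.2],
    [[15,-35,0],-8.5,-0.2],
    [[15,-35,0],-8.5,-0.2],
    [[15,-35,0],-8.5,-0.2],
    [[15,-35,0],-8.5,-0.2],
    [[15,-33,0],-8.5,-0.2],
    [[0,0,0],-8.5,-0.2],
    [[0,0,0],-8.5,-0.2]
  ]
}}

```text
clock: 10.45
eef_pos: [680.3, -90.8, 300.9]
eef_rot: [-3.141, 0.0, 0.944]
wrist_force: [0.2, 1.3, 0.3]
finger_gap: 56.4
finger_force: 0.0
```

>>> {"method": "send_rows", "body": {
  "series": [
    [[0,0,0],-8.5,-0.2],
    [[0,0,0],-8,-0.2],
    [[0,0,0],0,-0.2],
    [[0,0,0],0,-0.2]
  ]
}}

```text
clock: 10.85
eef_pos: [680.1, -89.5, 301.5]
eef_rot: [-3.141, 0.0, 0.668]
wrist_force: [-0.7, -0.4, -0.1]
finger_gap: 56.4
finger_force: 0.0
```

Run:
```python
from h import *
s=read_state(); print(s["clock"],s["eef_pos"],np.degrees(s["eef_rot"]),s["finger_gap"])
p=camera("wrist"); find(p,["pail"])
g=[s["eef_pos"][0],s["eef_pos"][1],108]; print("grasp px",proj(p,g))
cv2.imwrite("pics/w4.png",p["color"])
t=camera("top"); q=camera("scene")
for P,a,b in ((t,(365,130.7),(380,148.3)),(q,(279.3,298.3),(299.3,318.3))):
    A,B=ray(P,a,108),ray(P,b,108); d=A-B; print(A.round(),B.round(),(A+B)[:2]/2,np.degrees(np.arctan2(d[1],d[0])))
```

```text
10.85 [680.12129115 -89.52779034 301.53734718] [-1.79990193e+02  6.73992267e-03  3.82654808e+01] 56.433404633043324
pail 0.95 [ 678. -180.    1.] px [388. 258.]
pail 0.68 [679. -87.  -3.] px [318. 203.]
grasp px [320.9358403  235.80231279]
[694. -79. 108.] [ 667. -102.  108.] [680.69120875 -90.73324276] 39.8154893318831
[672. -99. 108.] [706. -80. 108.] [688.77537329 -89.63389555] -150.90941744688618
```

View pics/w4.png

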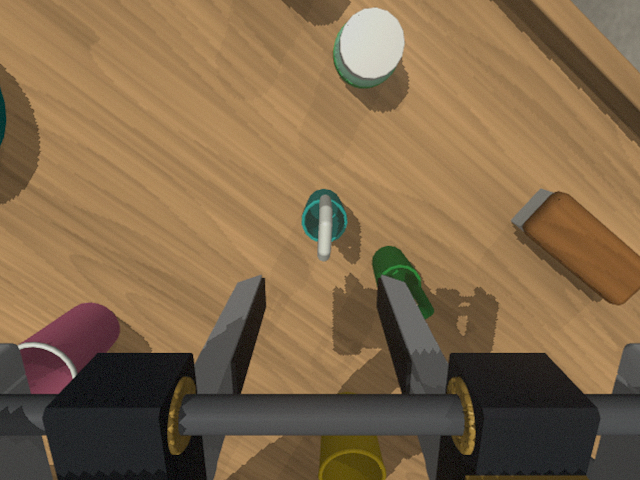

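The bar lies vertical in the wrist image, from (326,198) to (323,256), so it is aligned with the fingers. I'll make a small correction, then descend and pinch.

>>> {"method": "send_rows", "body": {
  "series": [
    [[3,-1,-20],0,-0.2],
    [[0,0,-35],0,-0.2],
    [[0,0,-35],0,-0.2],
    [[0,0,-20],0,-0.2],
    [[0,0,-5],0,-0.2],
    [[0,0,0],0,-0.2],
    [[0,0,0],0,0.3],
    [[0,0,0],0,0.6],
    [[0,0,0],0,0.7],
    [[0,0,0],0,0.8],
    [[0,0,0],0,0.9],
    [[0,0,0],0,1]
  ],
  "squeeze": 15
}}

```text
clock: 12.25
eef_pos: [683.2, -90.6, 186.7]
eef_rot: [3.141, -0.0, 0.664]
wrist_force: [-1.0, 0.3, 0.9]
finger_gap: 11.8
finger_force: 0.0
```

>>> {"method": "send_rows", "body": {
  "series": [
    [[0,0,0],0,1],
    [[0,0,0],0,1],
    [[0,0,0],0,1],
    [[0,0,0],0,1]
  ]
}}

```text
clock: 12.65
eef_pos: [683.2, -90.5, 186.7]
eef_rot: [3.142, -0.0, 0.664]
wrist_force: [0.1, 0.7, 0.9]
finger_gap: 9.3
finger_force: 15.0
```

>>> {"method": "send_rows", "body": {
  "series": [
    [[0,0,5],0,1],
    [[0,0,15],0,1],
    [[0,0,30],0,1],
    [[0,0,35],0,1],
    [[0,0,30],0,1],
    [[0,0,10],0,1],
    [[-3,6,0],0,1],
    [[-6,14,0],0,1],
    [[-10,23,0],0,1],
    [[-13,30,0],0,1],
    [[-13,30,0],0,1],
    [[-13,30,0],0,1]
  ]
}}

```text
clock: 13.85
eef_pos: [623.5, 44.5, 309.6]
eef_rot: [-3.14, 0.002, 0.664]
wrist_force: [0.8, 1.9, -1.3]
finger_gap: 9.2
finger_force: 15.0
```

>>> {"method": "send_rows", "body": {
  "series": [
    [[-13,30,0],0,1],
    [[-13,30,0],0,1],
    [[-13,30,0],0,1],
    [[-13,30,0],0,1],
    [[-13,30,0],0,1],
    [[-13,30,0],0,1],
    [[-10,23,0],0,1],
    [[-6,14,0],0,1],
    [[-4,9,0],0,1],
    [[0,0,0],0,1],
    [[0,0,0],0,1],
    [[0,0,0],0,1]
  ]
}}

```text
clock: 15.05
eef_pos: [527.5, 267.6, 311.5]
eef_rot: [3.142, 0.0, 0.662]
wrist_force: [0.9, -0.3, -0.5]
finger_gap: 9.5
finger_force: 15.0
```

Run:
```python
from h import *
s=read_state(); print(s["clock"],s["eef_pos"],np.degrees(s["eef_rot"]),s["finger_gap"])
ims=[]
for c in ("wrist","scene","top"):
    p=camera(c); print(c); find(p,["tub","cup","pail"])
    for i,r in enumerate(regions_of("pail",p)[:3]):
        ys,xs=np.nonzero(r["mask"]); print(round(r["confidence"],2),xs.min(),xs.max(),ys.min(),ys.max())
    ims.append(p["color"])
cv2.imwrite("pics/c5.png",np.hstack([cv2.resize(ims[0],(400,300)),cv2.resize(ims[1][80:260,380:620],(400,300))]))
```

```text
15.05 [527.52711111 267.60785791 311.50456973] [1.79996478e+02 1.11478217e-02 3.79551224e+01] 9.504126550394405
wrist
pail 0.59 [524. 269. 120.] px [316. 239.]
0.73 287 353 220 345
scene
tub 0.66 [526. 258.  -5.] px [465. 216.]
cup 0.66 [416.  26.  -3.] px [324. 195.]
cup 0.59 [530. 254.   2.] px [465. 215.]
pail 0.79 [ 675. -180.   -4.] px [232. 349.]
pail 0.58 [526. 270. 124.] px [493. 161.]
0.79 481 528 99 168
0.59 201 243 309 360
top
tub 0.83 [533. 260.  -1.] px [164. 242.]
cup 0.77 [420.  23.  -1.] px [298. 311.]
cup 0.65 [528. 260.   7.] px [161. 244.]
pail 0.92 [527. 267. 127.] px [124. 235.]
pail 0.56 [ 672. -186.   -2.] px [422. 167.]
0.94 76 135 216 248
0.64 411 447 137 173
```

View pics/c5.png

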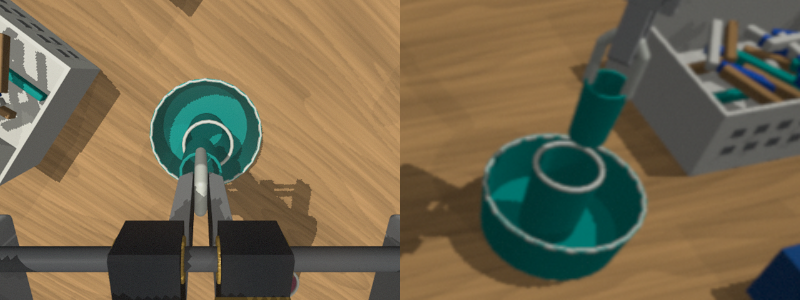

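The pail hangs upright, about 9 mm beyond the cup's axis because I overshot in the sum. I'll correct and then lower.

>>> {"method": "send_rows", "body": {
  "series": [
    [[2,-5,0],0,1],
    [[1,-5,0],0,1],
    [[0,0,0],0,1],
    [[0,0,0],0,1],
    [[0,0,-10],0,1],
    [[0,0,-10],0,1],
    [[0,0,-5],0,1],
    [[0,0,0],0,1],
    [[0,0,0],0,1]
  ]
}}

```text
clock: 16.7
eef_pos: [530.2, 258.5, 286.6]
eef_rot: [3.142, 0.0, 0.664]
wrist_force: [-0.5, -0.4, -1.1]
finger_gap: 9.6
finger_force: 15.0
```

Run:
```python
from h import *
s=read_state(); print(s["clock"],s["eef_pos"])
ims=[]
for c in ("wrist","scene","top"):
    p=camera(c); print(c); find(p,["cup","pail"])
    ims.append(p["color"])
cv2.imwrite("pics/c6.png",np.hstack([cv2.resize(ims[2][180:300,80:240],(400,300)),cv2.resize(ims[1][110:260,400:600],(400,300))]))
```

```text
16.7 [530.17259683 258.49722313 286.6118025 ]
wrist
cup 0.78 [529. 255.  10.] px [322. 213.]
pail 0.9 [526. 259.  96.] px [317. 241.]
scene
cup 0.82 [529. 255.   1.] px [465. 215.]
cup 0.58 [415.  26.  -2.] px [324. 194.]
pail 0.89 [ 674. -182.   -1.] px [230. 348.]
pail 0.66 [526. 259. 102.] px [482. 173.]
top
cup 0.79 [528. 264.   6.] px [160. 244.]
pail 0.61 [530. 256. 104.] px [139. 236.]
pail 0.58 [ 675. -183.   -1.] px [420. 165.]
```

View pics/c6.png

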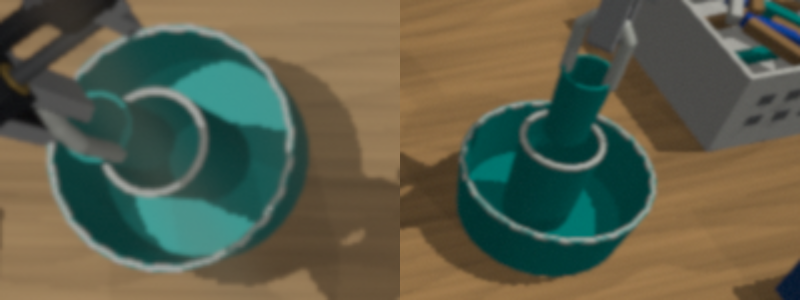

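The pail foot is centred over the cup mouth, so I'll lower it.

>>> {"method": "send_rows", "body": {
  "series": [
    [[1,0,-10],0,1],
    [[0,0,-15],0,1],
    [[0,0,-15],0,1],
    [[0,0,-15],0,1],
    [[0,0,-15],0,1],
    [[0,0,-10],0,1],
    [[0,0,-5],0,1],
    [[0,0,0],0,1],
    [[0,0,0],0,1]
  ]
}}

```text
clock: 18.05
eef_pos: [531.3, 258.5, 202.1]
eef_rot: [3.141, -0.001, 0.664]
wrist_force: [-0.7, -1.0, -1.5]
finger_gap: 9.5
finger_force: 15.0
```

>>> {"method": "send_rows", "body": {
  "series": [
    [[0,0,-2],0,1],
    [[0,0,-2],0,1],
    [[0,0,0],0,1],
    [[0,0,0],0,1]
  ]
}}

```text
clock: 18.45
eef_pos: [531.1, 258.4, 197.7]
eef_rot: [-3.142, -0.0, 0.664]
wrist_force: [0.2, 0.1, -0.8]
finger_gap: 9.4
finger_force: 15.0
```

>>> {"method": "send_rows", "body": {
  "series": [
    [[0,0,-1],0,1],
    [[0,0,0],0,1],
    [[0,0,0],0,1]
  ]
}}

```text
clock: 18.75
eef_pos: [531.1, 258.4, 196.6]
eef_rot: [-3.142, 0.0, 0.664]
wrist_force: [-0.4, -0.3, -1.7]
finger_gap: 9.2
finger_force: 15.0
```

>>> {"method": "send_rows", "body": {
  "series": [
    [[0,0,-1],0,1],
    [[0,0,0],0,1],
    [[0,0,0],0,1]
  ]
}}

```text
clock: 19.05
eef_pos: [531.2, 258.5, 195.7]
eef_rot: [3.142, -0.0, 0.664]
wrist_force: [-0.1, 0.6, 0.8]
finger_gap: 9.2
finger_force: 15.0
```

>>> {"method": "send_rows", "body": {
  "series": [
    [[0,0,-0.5],0,1],
    [[0,0,0],0,1],
    [[0,0,0],0,1]
  ]
}}

```text
clock: 19.35
eef_pos: [531.3, 258.6, 195.6]
eef_rot: [3.141, -0.001, 0.664]
wrist_force: [-0.9, 0.9, 5.3]
finger_gap: 9.3
finger_force: 15.0
```

Contact at the expected height. I'll release and retreat straight up.

>>> {"method": "send_rows", "body": {
  "series": [
    [[0,0,0],0,0.7],
    [[0,0,0],0,0.4],
    [[0,0,0],0,0.3],
    [[0,0,0],0,0.3],
    [[0,0,10],0,0.3],
    [[0,0,20],0,0.3],
    [[0,0,30],0,0.3],
    [[0,0,40],0,0.3],
    [[0,0,20],0,0.3],
    [[0,0,0],0,0.3],
    [[0,0,0],0,0.3]
  ]
}}

```text
clock: 20.45
eef_pos: [531.0, 258.4, 315.1]
eef_rot: [-3.142, -0.0, 0.664]
wrist_force: [-0.0, 0.0, -0.3]
finger_gap: 33.2
finger_force: 0.0
```

Run:
```python
from h import *
ims=[]
for c in ("wrist","scene","top"):
    p=camera(c); print(c); find(p,["tub","cup","pail","yellow_cup"])
    ims.append(p["color"])
cv2.imwrite("pics/c7.png",np.hstack([cv2.resize(ims[0],(400,300)),cv2.resize(ims[1][110:260,400:600],(400,300))]))
```

```text
wrist
pail 0.95 [528. 260.   6.] px [318. 204.]
scene
tub 0.55 [527. 257.  -3.] px [465. 215.]
cup 0.69 [532. 256.   1.] px [466. 216.]
cup 0.64 [415.  29.  -3.] px [326. 194.]
cup 0.33 [ 500. -266.   -3.] px [168. 264.]
pail 0.75 [ 676. -182.   -1.] px [231. 349.]
yellow_cup 0.75 [ 500. -265.   -2.] px [168. 264.]
top
tub 0.57 [533. 261.   1.] px [163. 242.]
cup 0.86 [417.  23.  -2.] px [298. 313.]
cup 0.59 [529. 259.   8.] px [162. 244.]
pail 0.93 [ 677. -181.   -1.] px [419. 164.]
pail 0.55 [532. 257.  14.] px [162. 242.]
yellow_cup 0.83 [ 503. -269.   -0.] px [473. 265.]
```

View pics/c7.png

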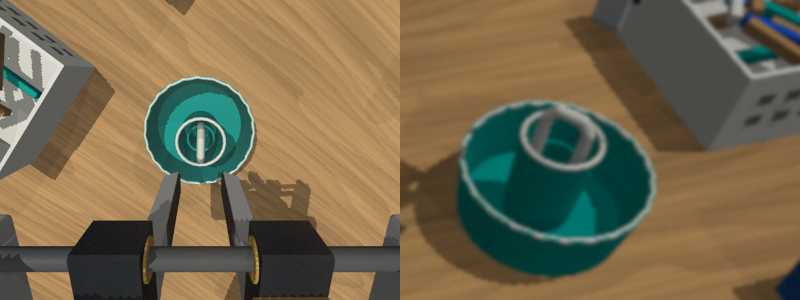

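The pail stands upright and centred in the cup, the cup stands in the tub, and the gripper is clear.

```bash
python3 -c "
from cell import *
print(sign_off())"
```

```text
the job is handed in; nothing more can be done
None
```

The teal set is nested and handed in: the pail stands upright in the teal cup and the cup in the tub, each lowered gently until it touched the floor below; everything is released, the yellow cup wasn't touched, and it took about 20.5 s of the 64 s allowed.

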